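Bolt, tug and invert a vial cassette

ROBOT

A 7-joint arm with a two-finger parallel gripper is mounted at the origin on the work surface. World frame = base frame: x ahead of the robot, y to its left, z up, the work surface at z = 0. Lengths are in m, angles in rad, forces in N, time in s.
With the tool pointing down it reaches from about 0.425 to 1.025 m from the base axis. Payload 3.6 kg.
Tool frame: the origin (TCP) lies at the very end of the fingers, on their centre line; the grasp point (between the pads) lies env.grip_point_offset behind it (env.grip_point_offset is the distance from the TCP to the grasp point, in m); z points along the fingers, y is the line along which they close (so a half turn about z gives the same grasp; the last joint's range is limited). The gripper opens to 85 mm and grips with 20 to 120 N. Pads are 22 mm wide; open, the fingers measure 114 mm over their backs; the gripper's body (76 mm by 85 mm) begins 54 mm behind the grasp point. The pads swing forward as they close: fully open they stand 13 mm farther back than shut.
Start: joints at [-1.244, 0.591, 0.048, 1.609, -0.033, 0.943, -0.034], TCP at [0.295, 0.662, 0.231] pointing down, gripper open.
Joint ranges: [-2.69, 2.69], [-0.47, 2.24], [-1.27, 1.36], [0.19, 2.51], [-1.53, 4.68], [0.08, 2.07], [-3.09, 3.09]. Speed limits (rad/s): [2.57, 2.57, 3.14, 3.14, 3.14, 3.14, 3.14].

INTERFACE

Orientations are given as a 3x3 rotation matrix whose columns are the frame's x, y, z axes.
In Python, from plant import read_state, vision, job, models, env gives the robot as it stands. The module is installed in compiled form; this text tells all that it offers.
- The arm moves only by the tool move_arm, never from a script. Its argument "rows" is a list of rows, each a list of 5 numbers: the shift along the tool's x, y, z in mm, then the turn about the tool's z in rad, then the opening, from 0 (shut) to 1 (fully open). In form: [[dx, dy, dz, spin, claw], ...]. A call has 1 to 12 rows; each row shifts and turns the commanded pose from where the row before left it, along the tool's axes as they then stand; what a row does not reach is not made up. A row lasts 1/8 s, in which the tool goes at most 62.5 mm and 10.7 degrees, less where a joint would pass 70% of its speed; a pose out of reach is approached as far as the arm can. A call with a gripper value outside its range is refused whole. The fingers move at their own pace and stop on an object; "grip_force" is the grip in N (left out, the last holds). Time passes only in rows, so rows that do not move let the fingers close. It gives the time, the measured TCP pose, the force, the opening and the grip force at its end, in the units of the state.
- read_state(): the state, without advancing time (a new reading comes with each control period).
- vision.capture(name): name is "side" or "top" or "wrist"; returns the picture (400x640x3 uint8, red, green, blue); there is no depth.
- vision.camera_params(name): a dict with "mtx" (3x3 intrinsics, pixels), "rvec" (rotation vector, rad) and "tvec" (3), from world to camera coordinates, as OpenCV has them. Camera axes: x right, y down, z forward; pixel columns grow to the right and rows downward; lengths in m; the calibration is good to about 2 mm. The wrist camera is an equidistant fisheye: a pixel r from the principal point sees the ray r / f radians off the axis. A picture is of the moment at which its call begins: read the wrist's pose just before it. camera_params takes no time and is no camera call; for the wrist camera it gives the pose at the moment of the call.
- job.finish_job(): hands the job in; it is judged then, once.
Trained networks look in the newest picture that a camera, given by its name, has taken for a name from the list of things; names that differ only in an ending like _2 or _b are one class to them, and where a whole thing is asked for, a point or a joint stands for the part that bears it (a point fixed in the world has none). Each returns a list of dicts, best first, with "score" (0 to 1); they miss things now and then, are a little off and sometimes report something else, mostly with a low value. They report only what shows in the picture. A call takes as long as a camera call. They do not tell look-alikes from the thing itself.
- models.look_for(name, camera): "box" ([left, top, width, height] in pixels, round what is visible of it).
- models.outline_of(name, camera): "pixels" (400x640 bool, what is visible of it) and "box" ([left, top, width, height] in pixels, round what is visible of it).
- models.spot_point(name, camera): "location" ([row, column] in pixels: a listed point, or the origin of a listed thing).
The state is a dict: "time": time; "joint_pos": joint angles; "qd": joint speeds; "joint_efforts": joint torques, N m; "tool_pos": TCP position; "ee_rot": TCP orientation; "wrist_force": force on the tool from outside, world axes, zero at the start; "moment": the same for the moment, N m; "grip_width": finger opening in m; "grasp_force": force on a finger pad.
Only numpy, scipy, OpenCV 4.12 (cv2) and the standard library are available. Lean on these libraries where they do the work, as an engineer would, in place of code of your own. Each camera call takes 0.05 s, during which the arm holds its last target. There are 200 camera calls.

TASK

Turn the vial cassette in the hand-cranked inverter upside down, safely: slide the bolt fully home over the end of the cassette, then give the cassette a firm upward tug by its handle to confirm that bolt and lip hold it. Let go of the handle and crank the cradle over, all the way to its stop, so that the cassette hangs upside down behind its bolt; then let go and leave the other things on the bench alone.

Things in the scene. Friction and masses are not known exactly. Their poses are not given: they have to be found in the camera images.
- stand: Fixed stand of the inverter: grey base plate 120 (x) x 270 (y) x 12 mm, two aluminium posts (36 x 12 mm, 108 mm high) at y = -122 and +122 mm. They carry an axle along the stand's y, 95 mm above the bench over x = 0. Origin: centre of the plate's underside, on the bench; z up. Bolted down; its place and yaw vary.
- cradle (a joint): Angle of the aluminium cradle about the axle: 0 upright (handle of the cassette up), 3.14 fully over (handle down), with a hard stop at each. It turns about the stand's +y: the crank's black grip starts on the -x side at axle height, goes up over the axle and down to the +x side. Friction of about 0.2 N m (3 to 4 N at the grip) keeps it where it is left.
- crank_grip (a point): Mid-point of the crank's black grip: a round sleeve of 16 mm diameter, 62 mm long, parallel to the stand's y, that spins freely on its pin. 55 mm from the axle, 178 mm to the -y side of the stand's centre; clear from 144 to 206 mm. The crank arm (8 mm thick) is at 140 mm, the post's outer face at 128 mm. Turns with the cradle.
- bolt (a joint): Opening in m of the sliding steel bolt on the +y end of the cradle: 0 fully home (at its stop, tip 12 mm over the cassette's deck), 0.022 fully open; over 0.012 it is clear of the cassette. To close it, push its tab along the stand's -y with the cradle upright, against 1.5 to 3 N of friction. It stays where it is left.
- bolt_tab (a point): Grip point on the bolt's black upright tab: 10 mm thick (stand's x), 22 mm long (y), 36 mm tall; its top is 14 mm above this point, its foot, on the 24 mm wide bolt plate between low rails, 22 mm below. It moves with the bolt; home, it is 78 mm to +y of the stand's centre. Cradle upright, it is 40 mm above the axle.
- cassette: Loose vial cassette, 0.2 to 0.37 kg, lying in the cradle: white block 60 (x) x 130 (y) x 30 mm, eight black-capped vials clipped in (fixed; cap tops 45 mm above the underside) either side of a white upright handle. Origin: centre of its underside, z up through the handle. Its -y end lies under a fixed lip, its +y end under the bolt when home; 2 mm of play up, 1.5 mm sideways.
- cassette_handle (a point): Grip point on the cassette's handle, an upright plate 10 mm thick (its x), 50 mm long (its y), rising from the deck to 85 mm above the underside; this point is on the centre line 72 mm above the underside and 13 mm below the handle's top. A pull of about 10 N upwards tests the latch well.
- cradle_seat (a point): Centre of the cradle's inner floor, 20 mm below the axle when upright; the cassette's origin lies on it when seated. Turns with the cradle.
- spare_rack: Bystander: grey plastic rack 60 x 80 x 30 mm with four capped vials, 59 mm tall overall, no handle. Origin under its centre.
- jar: Bystander: glass jar with black cap, 64 mm diameter, 100 mm tall. Origin under its centre.
- small_jar: Bystander: glass jar with black cap, 44 mm diameter, 65 mm tall. Origin under its centre.
- measuring_cylinder: Bystander: measuring cylinder on a yellow foot of 72 mm diameter, 190 mm tall. Origin under its centre.
- petri_dish: Bystander: clear dish, 94 mm diameter, 18 mm tall. Origin under its centre.
- marker: Bystander: red marker pen lying flat, 130 mm long, 11 mm thick. Origin under its middle.
- spatula: Bystander: spatula lying flat, 180 mm long.
Not all that is in view belongs to the job. What is shaped like the cassette but pink is not meant.

How it is judged:
On the way, in this order (a step that is already met when the one before it is completed fails the run):
1. the bolt is fully home, the cradle still upright (value of joint bolt below 0.003 m and value of joint cradle below 0.2 rad), for 0.2 s.
2. the cassette is tugged by the fingers against the closed bolt, the cradle still upright, and stays in (contact force between cassette and bolt above 1.5 N and contact force between the fingers and cassette above 2 N and z of cassette in the frame of cradle_seat above 0.001 m and value of joint bolt below 0.004 m and value of joint cradle below 0.2 rad), for 0.05 s.
3. the cradle is cranked fully over, the bolt still home (value of joint cradle above 2.95 rad and value of joint bolt below 0.004 m), for 0.2 s.
At the end, for the whole second after the job is handed in: The cradle is turned fully over (within 0.19 rad of its stop), the cassette hangs upside down in it (within 0.24 rad) within 7 mm of its seat, the bolt is home within 4 mm, all is at rest and released (all of step 3 and angle between cassette's own z axis and vertical above 2.9 rad and distance between cassette and cradle_seat below 0.007 m and linear speed of cassette below 0.02 m/s); the robot touches nothing.
It fails at once if the cradle is turned while the bolt is not home (value of joint cradle above 0.5 rad and value of joint bolt above 0.006 m).
It fails at once if the cassette comes out of the cradle (distance between cassette and cradle_seat above 0.02 m).
It fails at once if a bystander is displaced by more than 30 mm (distance of any of spare_rack, jar, small_jar, measuring_cylinder, petri_dish, marker, spatula from where it was at the start of the episode above 0.03 m).
It also fails if it takes over 64 s, if anything falls off the work surface, if the arm or the gripper's body presses on something with over 40 N, if the wrist force passes 120 N, or if a joint passes its speed limit or range.

## Working session

There is one attempt and no reset: what is moved stays moved. The work goes in short steps, Python scripts to look and compute and a tool call to move; the robot and the scene stay as the last step left them, time stands still between calls to the robot, and variables do not carry over. Pictures are saved under pics/ and viewed, at most 10 in all, crops included, and the job is handed in when it is done.

Besides the shell and the picture viewer there is one more tool, called after ">>>" as name([rows], argument=value, ...), one row to a line, values as JSON. move_arm: Moves the arm, as the interface text tells. Its arguments: {"type":"object","properties":{"rows":{"type":"array"},"grip_force":{"type":"number"}},"required":["rows"]}

```bash
mkdir -p pics; cat > h.py <<'E'
import numpy as np, cv2
from plant import read_state, vision, job, models, env
def save(name,img): cv2.imwrite('pics/'+name,cv2.cvtColor(img,cv2.COLOR_RGB2BGR))
def ray(cam,row,col,p=None):
    p=p or vision.camera_params(cam); K=np.array(p['mtx']);R=cv2.Rodrigues(np.array(p['rvec'],float))[0];t=np.array(p['tvec'],float).ravel()
    d=np.array([(col-K[0,2])/K[0,0],(row-K[1,2])/K[1,1],1.])
    if cam=='wrist':
        r=np.hypot(d[0],d[1]); d=np.array([d[0]/r*np.sin(r),d[1]/r*np.sin(r),np.cos(r)]) if r>0 else d
    return -R.T@t, R.T@(d/np.linalg.norm(d))
def atz(cam,row,col,z,p=None):
    o,d=ray(cam,row,col,p); return o+d*(z-o[2])/d[2]
def tri(*rays):
    A=sum(np.eye(3)-np.outer(d,d) for o,d in rays); b=sum((np.eye(3)-np.outer(d,d))@o for o,d in rays)
    return np.linalg.solve(A,b)
def proj(cam,P,p=None):
    p=p or vision.camera_params(cam); K=np.array(p['mtx']);R=cv2.Rodrigues(np.array(p['rvec'],float))[0]
    c=R@np.array(P)+np.array(p['tvec'],float).ravel(); 
    if cam=='wrist':
        r=np.hypot(c[0],c[1]);th=np.arctan2(r,c[2]);return np.array([K[1,2]+K[1,1]*th*c[1]/r,K[0,2]+K[0,0]*th*c[0]/r])
    return np.array([K[1,2]+K[1,1]*c[1]/c[2],K[0,2]+K[0,0]*c[0]/c[2]])
E
python3 - <<'E'
from h import *
np.set_printoptions(precision=3,suppress=True)
s=read_state();print(s['time'],s['tool_pos'],s['ee_rot'],env.grip_point_offset)
ims=[vision.capture(c) for c in('side','top')]
save('a.png',np.vstack(ims)[:, :])
cv2.imwrite('pics/a.png',cv2.resize(cv2.imread('pics/a.png'),(480,600)))
save('top.png',ims[1]);save('side.png',ims[0])
for n in['crank_grip','bolt_tab','cassette_handle','stand','cradle_seat']:
  for c in('side','top'):
    print(n,c,[(np.round(d['location']),round(d['score'],2)) for d in models.spot_point(n,c)[:3]])
E
```

```text
0.0 [0.295 0.661 0.23 ] [[-0.913  0.407 -0.001]
 [ 0.407  0.913 -0.002]
 [-0.    -0.002 -1.   ]] 0.0187
crank_grip side [(array([268., 392.]), 0.73), (array([261., 302.]), 0.71)]
crank_grip top [(array([200., 409.]), 0.56)]
bolt_tab side [(array([194., 316.]), 0.49)]
bolt_tab top [(array([197., 321.]), 0.49)]
cassette_handle side [(array([203., 244.]), 0.97), (array([203., 347.]), 0.71), (array([304., 302.]), 0.58)]
cassette_handle top [(array([186., 352.]), 0.91), (array([240., 279.]), 0.72), (array([261., 385.]), 0.69)]
stand side [(array([242., 345.]), 0.76)]
stand top [(array([198., 346.]), 0.73)]
cradle_seat side [(array([221., 346.]), 0.85)]
cradle_seat top [(array([192., 350.]), 0.61)]
```

View pics/top.png

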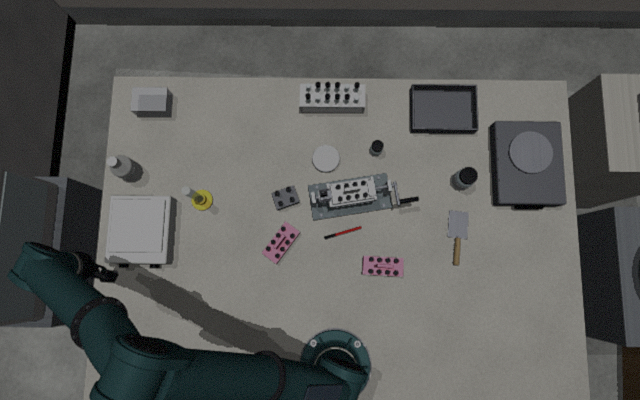

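View pics/side.png

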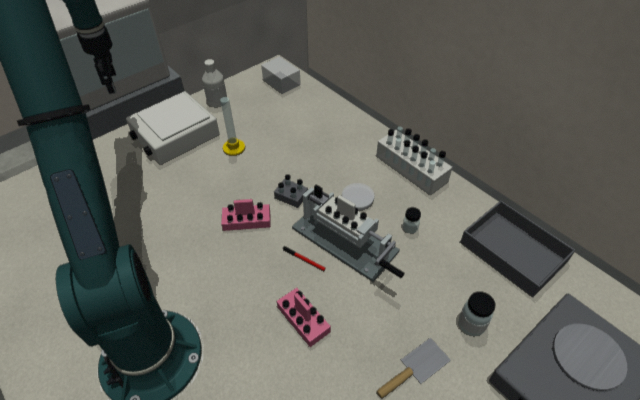

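The real inverter, with the white cassette, is at about (350,195) in the top view and (346,225) in the side view. The crank grip is at top (409,200) and the bolt tab at top (321,197). Possible look-alikes for the cassette are the two pink blocks at top (280,242) and (383,266), the white vial rack at (332,97) and the grey spare rack at (285,197). I choose the white one in the stand.

```bash
python3 - <<'E'
from h import *
np.set_printoptions(precision=3,suppress=True)
P={'grip':((268,392),(200,409),.095),'tab':((194,316),(197,321),.135),'handle':((203,347),(186,352),.147),'seat':((221,346),(192,350),.075),'stand':((242,345),(198,346),0)}
for k,(s,t,z) in P.items():
  print(k,tri(ray('side',*s),ray('top',*t)),atz('side',*s,z),atz('top',*t,z))
im=cv2.imread('pics/side.png')[160:300,270:430];cv2.imwrite('pics/c1.png',cv2.resize(im,None,fx=5,fy=4.2,interpolation=cv2.INTER_CUBIC)[:, :800])
for c in('side','top'):
  o,_=ray(c,200,300);print(c,o)
  for n in['spare_rack','jar','measuring_cylinder','petri_dish','small_jar','marker']:
    l=models.spot_point(n,c)
    if l: print(n,c,round(l[0]['score'],2),atz(c,*l[0]['location'],0))
E
```

```text
grip [ 0.522 -0.227  0.097] [ 0.525 -0.227  0.095] [ 0.521 -0.226  0.095]
tab [0.526 0.05  0.118] [0.519 0.036 0.135] [0.52  0.052 0.135]
handle [ 0.554 -0.043  0.143] [ 0.55  -0.045  0.147] [ 0.554 -0.043  0.147]
seat [ 0.55  -0.042  0.074] [ 0.551 -0.043  0.075] [ 0.547 -0.04   0.075]
stand [ 0.55  -0.035 -0.024] [ 0.543 -0.051  0.   ] [ 0.54 -0.03  0.  ]
side [ 0.005 -0.589  1.028]
spare_rack side 0.76 [0.539 0.174 0.   ]
jar side 0.76 [ 0.607 -0.414  0.   ]
measuring_cylinder side 0.79 [0.533 0.452 0.   ]
petri_dish side 0.72 [0.67  0.041 0.   ]
small_jar side 0.96 [ 0.695 -0.125  0.   ]
marker side 0.59 [ 0.424 -0.022  0.   ]
top [0.289 0.03  1.559]
spare_rack top 0.61 [0.54  0.181 0.   ]
jar top 0.61 [ 0.61  -0.423  0.   ]
measuring_cylinder top 0.62 [0.537 0.458 0.   ]
petri_dish top 0.62 [0.676 0.044 0.   ]
small_jar top 0.69 [ 0.723 -0.128  0.   ]
marker top 0.55 [ 0.423 -0.01   0.   ]
```

View pics/c1.png

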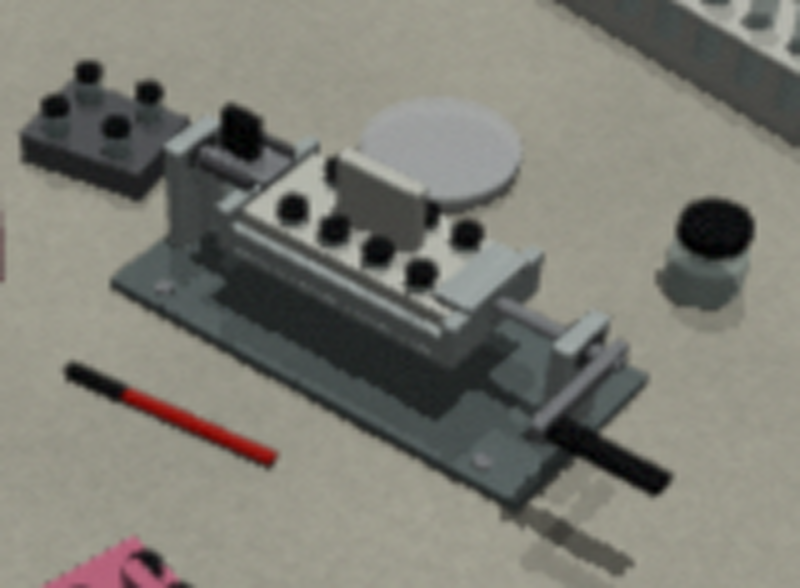

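The crop confirms the white cassette with its upright handle. The black tab is at crop (240,130) and the crank grip at crop (610,455). The yaw comes out near 0.15, so I move above the tab.

>>> move_arm([
  [-42,-41,-4,0,1],
  [-42,-41,-4,0,1],
  [-42,-41,-4,0,1],
  [-42,-41,-4,0,1],
  [-42,-41,-4,0,1],
  [-42,-41,-4,0,1],
  [-42,-41,-4,0,1],
  [-42,-41,-4,0,1],
  [-42,-41,-4,0,1],
  [-42,-41,-4,0,1],
  [-42,-41,-4,0,1],
], grip_force=25)

```text
time: 2.58
tool_pos: [0.5343, 0.0602, 0.2759]
ee_rot: [[-0.913, 0.407, 0.001], [0.407, 0.913, 0.0], [-0.001, 0.001, -1.0]]
wrist_force: [0.6, 0.6, 0.7]
grip_width: 0.0853
grasp_force: 0.0
```

>>> move_arm([
  [0,0,0,0.166,0.6],
  [0,0,0,0.166,0.6],
  [0,0,0,0.166,0.6],
  [0,0,0,0.166,0.6],
  [0,0,0,0.166,0.6],
  [0,0,0,0.166,0.6],
  [0,0,0,0,0.6],
  [0,0,0,0,0.6],
])

```text
time: 3.58
tool_pos: [0.5336, 0.062, 0.2754]
ee_rot: [[-0.157, 0.988, 0.0], [0.988, 0.157, 0.0], [0.0, 0.0, -1.0]]
wrist_force: [-0.4, -0.3, 0.7]
grip_width: 0.0506
grasp_force: 0.0
```

```bash
python3 - <<'E'
from h import *
np.set_printoptions(precision=3,suppress=True)
s=read_state();print(s['time'],s['tool_pos'],s['ee_rot'],s['grip_width'],s['wrist_force'])
p=vision.camera_params('wrist');im=vision.capture('wrist');save('w1.png',im)
for n,z in[('crank_grip',.095),('bolt_tab',.135),('cassette_handle',.147),('cradle_seat',.075),('stand',0),('spare_rack',0)]:
    print(n,[(np.round(d['location']),round(d['score'],2),atz('wrist',*d['location'],z,p)) for d in models.spot_point(n,'wrist')[:3]])
E
```

```text
3.575 [0.534 0.062 0.275] [[-0.157  0.988  0.   ]
 [ 0.988  0.157  0.   ]
 [ 0.     0.    -1.   ]] 0.05061736044696428 [-0.434 -0.341  0.743]
crank_grip []
bolt_tab [(array([212., 307.]), 0.74, array([0.529, 0.044, 0.135]))]
cassette_handle [(array([ 61., 205.]), 0.77, array([0.416, 0.172, 0.147])), (array([301., 148.]), 0.59, array([ 0.361, -0.09 ,  0.147]))]
cradle_seat []
stand []
spare_rack [(array([ 94., 330.]), 0.86, array([0.537, 0.169, 0.   ])), (array([299., 310.]), 0.35, array([ 0.558, -0.139,  0.   ]))]
```

View pics/w1.png

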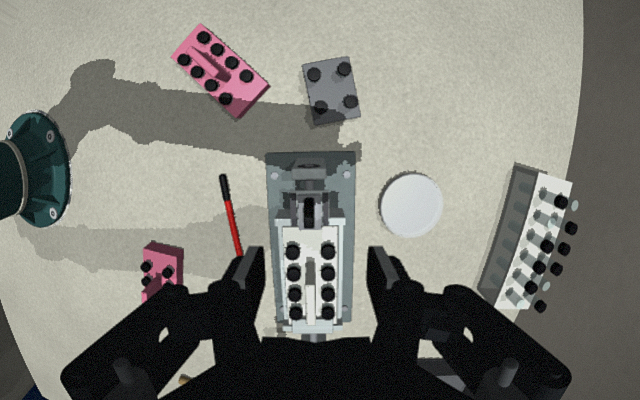

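The wrist view shows the stand's axis almost vertical in the image, with the tab at about (308,210), the handle at (311,275) and the plate's +y edge corners at (268,153) and (355,153). Next I refine the yaw.

```bash
python3 - <<'E'
from h import *
np.set_printoptions(precision=3,suppress=True)
p=vision.camera_params('wrist');im=cv2.imread('pics/w1.png')
for (r,c,z) in[(153,267,.012),(153,356,.012),(230,265,.012),(230,356,.012),(200,308,.149),(275,311,.160),(225,277,.11),(225,343,.11)]: print(r,c,atz('wrist',r,c,z,p))
print(ray('wrist',200,300,p)[0])
cv2.imwrite('pics/c2.png',cv2.resize(im[145:335,250:370],None,fx=4,fy=3.15,interpolation=cv2.INTER_CUBIC))
t=cv2.imread('pics/top.png')
# grid fit: project model for yaws onto top & overlay
import itertools
for psi in (.1,.13,.16):
  c,s=np.cos(psi),np.sin(psi);R=np.array([[c,-s],[s,c]]);o=np.array([.551,-.042])
  for n,q in dict(grip=(-.055,-.178,.095),c1=(-.06,.135,.012),c2=(.06,.135,.012),c3=(-.06,-.135,.012),c4=(.06,-.135,.012)).items():
    P=np.r_[o+R@q[:2],q[2]];print(psi,n,proj('top',P),proj('side',P),proj('wrist',P,p))
cv2.imwrite('pics/c3.png',cv2.resize(t[165:230,295:425],None,fx=6,fy=6,interpolation=cv2.INTER_CUBIC))
E
```

```text
153 267 [0.467 0.078 0.012]
153 356 [0.583 0.096 0.012]
230 265 [ 0.477 -0.029  0.012]
230 356 [ 0.603 -0.009  0.012]
200 308 [0.528 0.059 0.149]
275 311 [ 0.541 -0.01   0.16 ]
225 277 [0.5   0.017 0.11 ]
225 343 [0.569 0.028 0.11 ]
[0.523 0.129 0.418]
0.1 grip [202.032 408.72 ] [270.    388.048] [374.861 271.402]
0.1 c1 [215.307 310.951] [221.5  293.29] [148.174 276.058]
0.1 c2 [180.085 308.062] [197.545 323.369] [153.525 366.893]
0.1 c3 [208.351 391.747] [279.746 369.762] [319.891 273.754]
0.1 c4 [173.215 387.832] [250.639 399.39 ] [323.434 347.969]
0.13 grip [200.316 409.018] [268.957 390.031] [375.855 275.049]
0.13 c1 [216.455 311.606] [222.703 292.712] [149.45  272.984]
0.13 c2 [181.311 307.645] [198.014 321.945] [151.996 363.978]
0.13 c3 [207.098 392.133] [279.126 371.361] [320.923 276.267]
0.13 c4 [172.1   387.153] [249.309 399.759] [322.584 350.552]
0.16 grip [198.593 409.263] [267.865 391.965] [376.763 278.718]
0.16 c1 [217.584 312.296] [223.922 292.178] [150.819 269.962]
0.16 c2 [182.549 307.265] [198.517 320.537] [150.555 361.004]
0.16 c3 [205.834 392.479] [278.464 372.932] [321.889 278.808]
0.16 c4 [171.005 386.441] [247.971 400.076] [321.668 353.111]
```

View pics/c2.png

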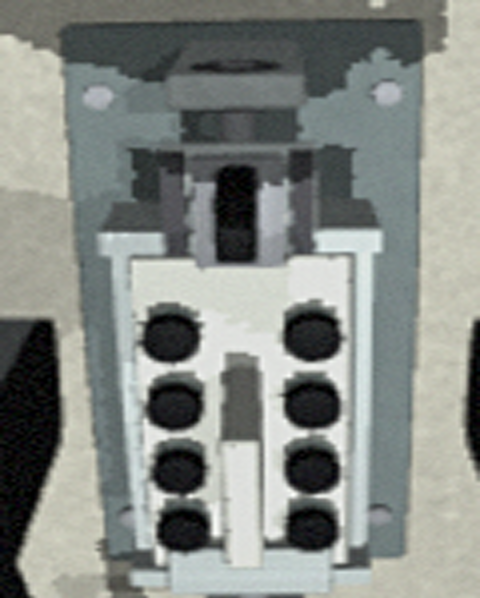

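View pics/c3.png

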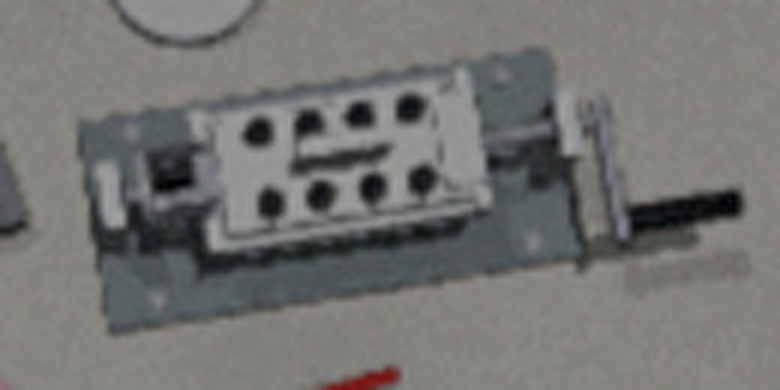

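The fit gives a yaw of about 0.17, a stand centre at about (0.545, -0.043), the tab at about (0.530, 0.044) and the handle at about (0.545, -0.042). I now descend on the tab and grip it.

>>> move_arm([
  [-8,-3,40,0.012,0.6],
  [-9,-3,45,0,0.6],
  [0,0,40,0,0.6],
  [0,0,20,0,0.6],
  [0,0,10,0,0.6],
  [0,0,0,0,0.6],
  [0,0,0,0,0.0],
  [0,0,0,0,0.0],
  [0,0,0,0,0.0],
  [0,0,0,0,0.0],
  [0,0,0,0,0.0],
], grip_force=25)

```text
time: 5.3
tool_pos: [0.5301, 0.0443, 0.1211]
ee_rot: [[-0.145, 0.989, 0.0], [0.989, 0.145, 0.0], [0.0, 0.0, -1.0]]
wrist_force: [-2.5, -0.5, 6.6]
grip_width: 0.0099
grasp_force: 26.6
```

>>> move_arm([
  [-4,0.1,0,0,0],
  [-4,0.1,0,0,0],
  [-3,0.1,0,0,0],
  [-2,0,0,0,0],
  [0,0,0,0,0],
])

```text
time: 5.92
tool_pos: [0.532, 0.034, 0.1212]
ee_rot: [[-0.146, 0.989, -0.001], [0.989, 0.146, 0.003], [0.003, -0.0, -1.0]]
wrist_force: [-1.7, 3.3, 6.9]
grip_width: 0.01
grasp_force: 25.9
```

>>> move_arm([
  [-2,0,0,0,0],
  [-2,0,0,0,0],
  [0,0,0,0,0],
  [0,0,0,0,0],
])

```text
time: 6.42
tool_pos: [0.532, 0.0339, 0.1212]
ee_rot: [[-0.149, 0.989, -0.003], [0.989, 0.149, 0.007], [0.008, -0.001, -1.0]]
wrist_force: [-3.9, 11.0, 9.6]
grip_width: 0.0098
grasp_force: 24.7
```

>>> move_arm([
  [-2,0,0,0,0],
  [-2,0,0,0,0],
  [0,0,0,0,0],
  [4,0,0,0,0],
  [2,0,0,0,0],
  [0,0,0,0,0.5],
  [0,0,0,0,0.6],
  [0,0,0,0,0.6],
  [0,0,-20,0,0.6],
  [0,0,-50,0,0.6],
  [0,0,-40,0,0.6],
  [0,0,0,0,0.6],
])

```text
time: 7.92
tool_pos: [0.5351, 0.0288, 0.2333]
ee_rot: [[-0.141, 0.99, 0.007], [0.99, 0.141, 0.001], [-0.0, 0.007, -1.0]]
wrist_force: [-0.9, 0.4, 0.2]
grip_width: 0.051
grasp_force: 0.0
```

```bash
python3 - <<'E'
from h import *
np.set_printoptions(precision=3,suppress=True)
s=read_state();print(s['time'],s['tool_pos'],s['ee_rot'],s['wrist_force'])
p=vision.camera_params('wrist');im=vision.capture('wrist');save('w2.png',im)
for n,z in[('bolt_tab',.135),('cassette_handle',.147),('cradle_seat',.075)]:
    print(n,[(np.round(d['location']),round(d['score'],2),atz('wrist',*d['location'],z,p)) for d in models.spot_point(n,'wrist')[:3]])
print(proj('wrist',[.545,-.042,.16],p))
E
```

```text
7.925 [0.535 0.029 0.233] [[-0.141  0.99   0.007]
 [ 0.99   0.141  0.001]
 [-0.     0.007 -1.   ]] [-0.905  0.37   0.205]
bolt_tab []
cassette_handle [(array([299., 134.]), 0.91, array([ 0.371, -0.088,  0.147])), (array([ 28., 192.]), 0.83, array([0.421, 0.161, 0.147])), (array([295., 319.]), 0.61, array([ 0.55 , -0.046,  0.147]))]
cradle_seat []
[299.05  313.951]
```

View pics/w2.png

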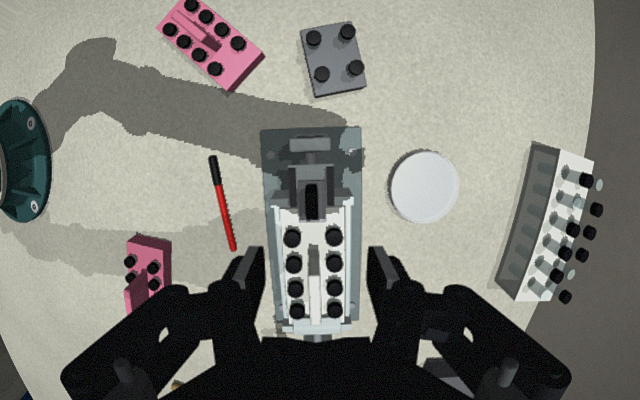

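The view shows the bolt plate now overlapping the cassette deck at about (311,205). The handle top is at about (297,316), matching the prediction. Next I grip the handle.

>>> move_arm([
  [-36,1,10,-0.03,0.6],
  [-37,1,10,0,0.6],
  [0,0,40,0,0.6],
  [0,0,30,0,0.6],
  [0,0,13,0,0.6],
  [0,0,0,0,0.6],
  [0,0,0,0,0],
  [0,0,0,0,0],
  [0,0,0,0,0],
  [0,0,0,0,0],
  [0,0,0,0,0],
], grip_force=40)

```text
time: 9.5
tool_pos: [0.5461, -0.0423, 0.1279]
ee_rot: [[-0.172, 0.985, 0.0], [0.985, 0.172, 0.0], [0.0, 0.0, -1.0]]
wrist_force: [-2.1, 0.2, 6.4]
grip_width: 0.0096
grasp_force: 42.4
```

>>> move_arm([
  [0,0,-2,0,0],
  [0,0,-2,0,0],
  [0,0,-1,0,0],
  [0,0,0,0,0],
  [0,0,0,0,0],
])

```text
time: 10.12
tool_pos: [0.5454, -0.0423, 0.1302]
ee_rot: [[-0.172, 0.985, -0.002], [0.985, 0.172, -0.001], [-0.001, -0.002, -1.0]]
wrist_force: [5.1, -0.9, -26.0]
grip_width: 0.0093
grasp_force: 39.0
```

The tug shows 26 N held after 2.3 mm of travel, so the latch holds. I ease off, release, and go up toward the crank.

>>> move_arm([
  [0,0,2,0,0],
  [0,0,2,0,0],
  [0,0,0,0,0],
  [0,0,0,0,0.5],
  [0,0,0,0,0.6],
  [0,0,0,0,0.6],
  [0,0,-30,0,0.6],
  [0,0,-50,0,0.6],
  [0,0,-40,0,0.6],
  [-50,-10,0,0,0.5],
  [-50,-20,0,0,0.5],
  [0,0,0,0,0.5],
])

```text
time: 11.62
tool_pos: [0.532, -0.1518, 0.2491]
ee_rot: [[-0.163, 0.987, 0.001], [0.987, 0.163, -0.003], [-0.003, 0.0, -1.0]]
wrist_force: [0.5, 1.1, 0.0]
grip_width: 0.0426
grasp_force: 0.0
```

```bash
python3 - <<'E'
from h import *
np.set_printoptions(precision=3,suppress=True)
s=read_state();print(s['time'],s['tool_pos'],s['ee_rot'],s['wrist_force'],s['grip_width'])
p=vision.camera_params('wrist');im=vision.capture('wrist');save('w3.png',im)
for n,z in[('crank_grip',.095),('bolt_tab',.135),('cassette_handle',.147)]:
    print(n,[(np.round(d['location']),round(d['score'],2),atz('wrist',*d['location'],z,p)) for d in models.spot_point(n,'wrist')[:3]])
E
```

```text
11.625 [ 0.532 -0.152  0.249] [[-0.163  0.987  0.001]
 [ 0.987  0.163 -0.003]
 [-0.003  0.    -1.   ]] [0.496 1.079 0.014] 0.04261444391771943
crank_grip [(array([262., 293.]), 0.91, array([ 0.521, -0.233,  0.095]))]
bolt_tab []
cassette_handle [(array([159., 133.]), 0.77, array([ 0.365, -0.136,  0.147])), (array([ 76., 358.]), 0.63, array([ 0.548, -0.043,  0.147]))]
```

View pics/w3.png

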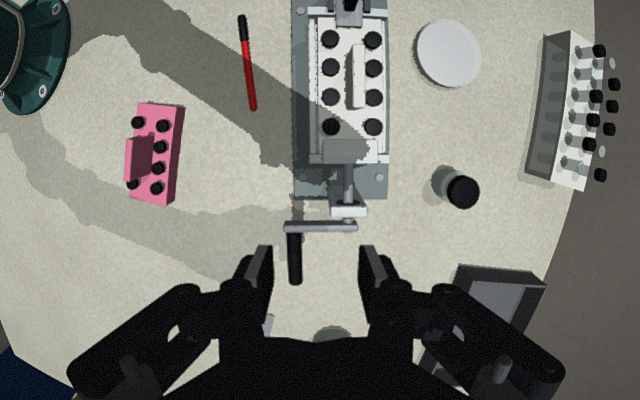

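The crank grip shows at (262,293) and matches the prediction within 5 mm. The small jar at (462,190) is well clear. I now grip the crank.

>>> move_arm([
  [-38,-11,0,-0.007,0.5],
  [-38,-12,0,0,0.5],
  [0,0,50,0,0.5],
  [0,0,50,0,0.5],
  [0,0,40,0,0.5],
  [0,0,20,0,0.5],
  [0,0,11,0,0.5],
  [0,0,0,0,0.5],
  [0,0,0,0,0],
  [0,0,0,0,0],
  [0,0,0,0,0],
  [0,0,0,0,0],
], grip_force=40)

```text
time: 13.32
tool_pos: [0.5216, -0.2255, 0.0779]
ee_rot: [[-0.178, 0.984, -0.004], [0.984, 0.178, 0.0], [0.001, -0.004, -1.0]]
wrist_force: [-5.2, -0.5, 1.9]
grip_width: 0.0144
grasp_force: 39.0
```

```bash
python3 - <<'E'
import numpy as np
# arc increments: grip starts at angle 0 at -x, along tool y (stand x) and z
th=np.linspace(0,np.pi,23);y=-55*np.cos(th);z=55*np.sin(th)
print([[0,round(a,1),round(-b,1),0,0] for a,b in zip(np.diff(y),np.diff(z))])
E
```

```text
[[0, np.float64(0.6), np.float64(-7.8), 0, 0], [0, np.float64(1.7), np.float64(-7.7), 0, 0], [0, np.float64(2.7), np.float64(-7.4), 0, 0], [0, np.float64(3.8), np.float64(-6.9), 0, 0], [0, np.float64(4.7), np.float64(-6.3), 0, 0], [0, np.float64(5.5), np.float64(-5.5), 0, 0], [0, np.float64(6.3), np.float64(-4.7), 0, 0], [0, np.float64(6.9), np.float64(-3.8), 0, 0], [0, np.float64(7.4), np.float64(-2.7), 0, 0], [0, np.float64(7.7), np.float64(-1.7), 0, 0], [0, np.float64(7.8), np.float64(-0.6), 0, 0], [0, np.float64(7.8), np.float64(0.6), 0, 0], [0, np.float64(7.7), np.float64(1.7), 0, 0], [0, np.float64(7.4), np.float64(2.7), 0, 0], [0, np.float64(6.9), np.float64(3.8), 0, 0], [0, np.float64(6.3), np.float64(4.7), 0, 0], [0, np.float64(5.5), np.float64(5.5), 0, 0], [0, np.float64(4.7), np.float64(6.3), 0, 0], [0, np.float64(3.8), np.float64(6.9), 0, 0], [0, np.float64(2.7), np.float64(7.4), 0, 0], [0, np.float64(1.7), np.float64(7.7), 0, 0], [0, np.float64(0.6), np.float64(7.8), 0, 0]]
```

>>> move_arm([
  [0,0.6,-7.8,0,0],
  [0,1.7,-7.7,0,0],
  [0,2.7,-7.4,0,0],
  [0,3.8,-6.9,0,0],
  [0,4.7,-6.3,0,0],
  [0,5.5,-5.5,0,0],
])

```text
time: 14.08
tool_pos: [0.5401, -0.2223, 0.1193]
ee_rot: [[-0.178, 0.984, -0.004], [0.984, 0.178, 0.0], [0.001, -0.004, -1.0]]
wrist_force: [-4.4, -2.0, -1.1]
grip_width: 0.0144
grasp_force: 39.4
```

Forces are low and it follows well, so I continue over the top.

>>> move_arm([
  [0,6.3,-4.7,0,0],
  [0,6.9,-3.8,0,0],
  [0,7.4,-2.7,0,0],
  [0,7.7,-1.7,0,0],
  [0,7.8,-0.6,0,0],
  [0,7.8,0.6,0,0],
  [0,7.7,1.7,0,0],
  [0,7.4,2.7,0,0],
])

```text
time: 15.08
tool_pos: [0.6004, -0.2117, 0.1271]
ee_rot: [[-0.179, 0.984, -0.002], [0.984, 0.179, -0.001], [-0.0, -0.002, -1.0]]
wrist_force: [-6.0, -3.3, -2.6]
grip_width: 0.0144
grasp_force: 39.4
```

>>> move_arm([
  [0,6.9,3.8,0,0],
  [0,6.3,4.7,0,0],
  [0,5.5,5.5,0,0],
  [0,4.7,6.3,0,0],
  [0,3.8,6.9,0,0],
  [0,2.7,7.4,0,0],
])

```text
time: 15.82
tool_pos: [0.6282, -0.2068, 0.0922]
ee_rot: [[-0.178, 0.984, -0.005], [0.984, 0.178, -0.001], [0.0, -0.005, -1.0]]
wrist_force: [-8.4, -3.1, 1.8]
grip_width: 0.0145
grasp_force: 39.7
```

>>> move_arm([
  [0,1.7,7.7,0,0],
  [0,0.6,7.8,0,0],
  [0,0,1,0,0],
  [0,0,0,0,0],
  [0,0,0,0,0],
])

```text
time: 16.45
tool_pos: [0.6302, -0.2064, 0.0776]
ee_rot: [[-0.178, 0.984, -0.005], [0.984, 0.178, 0.0], [0.001, -0.005, -1.0]]
wrist_force: [-10.4, -1.7, 11.1]
grip_width: 0.0145
grasp_force: 40.8
```

The crank is at the mirror position of its start, with 11 N of stop reaction. I press slightly more, release, and retreat.

>>> move_arm([
  [0,0,1,0,0],
  [0,0,0,0,0],
  [0,0,-1,0,0],
  [0,0,0,0,0.5],
  [0,0,0,0,0.5],
  [0,0,0,0,0.5],
  [0,0,-20,0,0.5],
  [0,0,-50,0,0.5],
  [0,0,-50,0,0.5],
  [0,0,-50,0,0.5],
  [0,0,0,0,0.5],
  [0,0,0,0,0.5],
])

```text
time: 17.95
tool_pos: [0.6328, -0.2049, 0.2471]
ee_rot: [[-0.179, 0.984, 0.001], [0.984, 0.179, 0.0], [0.0, 0.001, -1.0]]
wrist_force: [-0.4, 0.6, -0.2]
grip_width: 0.0429
grasp_force: 0.0
```

```bash
python3 - <<'E'
from h import *
s=read_state();print(s['time'],s['tool_pos'],s['wrist_force'])
im=vision.capture('side');save('s2.png',cv2.resize(im[150:310,250:450],None,fx=4,fy=3.7,interpolation=cv2.INTER_CUBIC))
for c in('side',):print([(d['location'],d['score']) for d in models.spot_point('crank_grip',c)])
o=np.array([.545,-.043]);c,q=np.cos(.17),np.sin(.17);P=o+np.array([[c,-q],[q,c]])@[.055,-.178];print(P,proj('side',[*P,.095]))
E
```

```text
17.95 [ 0.63278149 -0.20487031  0.24710641] [-0.37874502  0.56073603 -0.17567715]
[([235.5, 416.7], 0.9)]
[ 0.62932162 -0.20912906] [239.40056384 416.57491492]
```

View pics/s2.png

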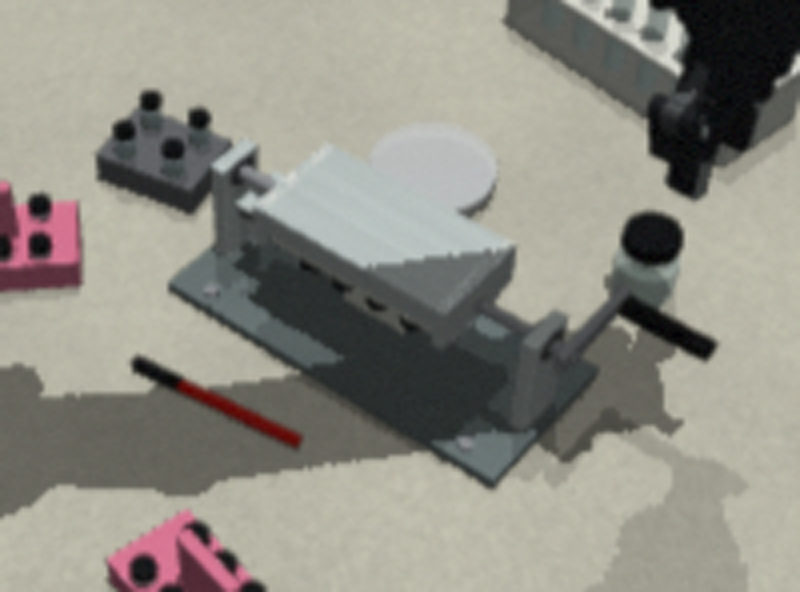

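The picture shows the cradle floor facing up, the cassette hanging below with its caps at about (360,300), and the crank grip over on the +x side at (670,325). I check the grip height by triangulation before handing in.

```bash
python3 - <<'E'
from h import *
p=vision.camera_params('wrist');vision.capture('wrist');vision.capture('side');vision.capture('top')
L={c:models.spot_point('crank_grip',c)[:1] for c in('wrist','side','top')}
print({c:(l[0]['location'],l[0]['score']) for c,l in L.items() if l})
R={c:ray(c,*l[0]['location'],p if c=='wrist' else None) for c,l in L.items() if l}
k=list(R)
for i in range(len(k)):
  for j in range(i): print(k[j],k[i],tri(R[k[i]],R[k[j]]))
E
```

```text
{'wrist': ([199.8, 311.5], 0.69)}
```

One camera isn't enough to confirm, so I press the grip down gently with closed fingers.

>>> move_arm([
  [-1,-3,0,0,0],
  [0,0,40,0,0],
  [0,0,50,0,0],
  [0,0,30,0,0],
  [0,0,14,0,0],
  [0,0,4,0,0],
  [0,0,0,0,0],
])

```text
time: 19.23
tool_pos: [0.6309, -0.2072, 0.1093]
ee_rot: [[-0.179, 0.984, 0.002], [0.984, 0.179, -0.001], [-0.001, 0.002, -1.0]]
wrist_force: [-0.4, -0.0, 0.0]
grip_width: 0.0001
grasp_force: 0.0
```

>>> move_arm([
  [0,0,2,0,0],
  [0,0,2,0,0],
  [0,0,0,0,0],
])

```text
time: 19.6
tool_pos: [0.6302, -0.2066, 0.1045]
ee_rot: [[-0.179, 0.984, 0.0], [0.984, 0.179, 0.0], [-0.0, 0.0, -1.0]]
wrist_force: [-0.6, -0.1, -0.1]
grip_width: 0.0002
grasp_force: 0.0
```

There is no contact down to 0.1045 m, and the grip's top at the stop is 0.103 m, so the cradle is at its stop. I retreat and hand in.

>>> move_arm([
  [0,0,-40,0,0],
  [0,0,-50,0,0],
  [0,0,-50,0,0],
  [0,0,0,0,0],
  [0,0,0,0,0],
])

```text
time: 20.23
tool_pos: [0.6297, -0.2063, 0.2441]
ee_rot: [[-0.179, 0.984, -0.0], [0.984, 0.179, 0.001], [0.001, -0.0, -1.0]]
wrist_force: [-0.1, -0.4, -0.4]
grip_width: 0.0001
grasp_force: 0.0
```

```bash
python3 -c "
from plant import job
print(job.finish_job())"
```

```text
the job is handed in; nothing more can be done
None
```

I handed in the job at about 20 s, but no verdict was returned: the bolt is home against its stop, the latch held a 26 N tug (more than the suggested 10 N), the cradle is cranked over to its stop with the cassette hanging upside down, and the arm is clear.

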